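# Set the plate gap of a seed measuring cell with its setting gauge

### The job

Set the plate gap of the seed measuring cell with the thinner of its two gauges: pull that gauge sideways out of its spring clip, stand its blade between the two plates all the way down to its shoulder, and slide the movable plate up until both plates touch the blade. Then draw the gauge out upwards, leaving the plate where it is, and press the gauge back into its empty clip, upright and standing on the base as before. Leave the thicker gauge in its clip and do not disturb the other things on the bench.

Things in the scene. Friction and masses are not known exactly. Their poses are not given: they have to be found in the camera images.
- cell: Measuring cell, fixed: grey base plate 176 (x) x 236 (y) mm, its top 14 mm above the bench, two upright steel plates facing each other along y, and a back rail (x = 61 to 67 mm, 100 mm high) with two spring clips. Origin on the bench under the middle of the base; x to the back (away from the robot at yaw 0), y left, z up. Two 6 mm guide rods cross the gap at x = -53 and -11 mm, 34 mm up.
- gap (a joint): Width of the gap between the plates in m (0 to 0.0155; starts at 8.5 to 13 mm). The movable (right) plate's slide runs on the guide rods and stays where it is left, by a friction of about 6 N. Pushed along the cell's +y, towards the fixed plate, it closes the gap by as much as it moves.
- thumb_knob (a point): Middle of the black upright thumb knob on the movable plate's slide, to push or pinch: 20 mm diameter, 53 to 85 mm above the bench (this point 72 mm), on a 13 mm neck that stands on the slide, whose top is 43 mm above the bench. It stands 83 mm on the -y side of the movable plate's face, at cell x = -32 mm.
- seat (a point): Top edge of the fixed (left) plate's face at mid width: cell x = -32, y = +30, z = 69 mm; axes as the cell's. The gap lies on its -y side; the movable plate's face is one gap width from it. Both plates are 56 mm wide (x), 5 mm thick, tops 69 mm above the bench; the white blocks behind them are 10 mm or more lower. The base is 55 mm below the plate tops.
- clip_left (a point): Left spring clip (cell x = 46, y = +80, z = 86 mm; axes as the cell's): on the axis of the 14 mm shank it holds, at mid height; clip 76 to 96 mm above the bench. C of sprung steel open to the cell's -x: mouth 11 mm, flared lips ending 10 mm before the axis. A shank snaps out to -x and in to +x with 8 to 15 N; a stop behind leaves it on the axis. A gauge stands in each clip; which is where varies.
- clip_right (a point): The same for the right spring clip (cell x = 46, y = -80 mm).
- thin_gauge: Thinner steel gauge, 0.13 kg, upright in a clip, tip on the base, axes as the cell's. Origin at the middle of the blade's tip, z up. Blade 5 mm thick (y), 22 wide (x), 50 long; square shoulder 30 x 30, z 50 to 56; round shank 14 across, z 56 to 96; dark grip 14 thick (y), 26 wide (x), z 96 to 132 mm. Shoulder down on both plate tops, it stands by itself, tip 19 mm above the bench.
- thin_gauge_shank (a point): Point on the thin gauge's axis 72 mm above its tip, at mid height of the clip when it stands in one.
- thin_gauge_grip (a point): Middle of the thin gauge's grip, 114 mm above its tip.
- thick_gauge: The thicker steel gauge in the other clip, to be left there: blade 9 mm thick, grip 20 mm thick (y), z 96 to 140; otherwise as the thin one.
- vial_low: Screw-cap vial, 27 mm across, 52 mm high, 18 to 20 cm to the right (-y) of the cell's middle. Bystander, origin at its foot.
- vial_tall: Screw-cap vial, 34 mm across, 60 mm high, beside the other vial. Bystander, origin at its foot.
- forceps: Forceps 125 mm long lying on the bench. Bystander, origin under its middle.
- tape: Roll of tape, 62 mm across, 19 mm high, lying flat. Bystander, origin under its middle.
- dropper: Small dropper bottle with a black bulb, 33 mm across, 102 mm high, 18 to 21 cm to the left (+y) of the cell's middle. Bystander, origin at its foot.

How it is judged:
On the way, in this order (a step that is already met when the one before it is completed fails the run):
1. the thin gauge has been pulled out of its clip sideways: its shank is more than 13 mm from both clip axes while its tip is still within 25 mm of the base (horizontal distance between thin_gauge_shank and clip_left above 0.013 m and horizontal distance between thin_gauge_shank and clip_right above 0.013 m and z of thin_gauge in the frame of cell below 0.039 m), for 0.04 s.
2. the thin gauge's blade stands between the plates, down to its shoulder (tip within 2.5 mm of full depth, 19 mm above the bench), upright within 5 degrees, the blade wholly between the plates (z of thin_gauge in the frame of cell below 0.0215 m and x of thin_gauge in the frame of seat between -0.012 and 0.012 m and y of thin_gauge in the frame of seat between -0.013 and 0 m and angle between thin_gauge's own z axis and vertical below 0.087 rad), for 0.2 s.
3. the plates have been closed on the blade (gap at most 5.8 mm) while the thin gauge stands between them at full depth (value of joint gap below 0.0058 m and z of thin_gauge in the frame of cell below 0.0215 m and x of thin_gauge in the frame of seat between -0.014 and 0.014 m and y of thin_gauge in the frame of seat below 0 m and angle between thin_gauge's own z axis and vertical below 0.087 rad), for 0.2 s.
4. the thin gauge has been drawn up out of the gap (tip above the plate tops), the gap still 4 to 6 mm (z of thin_gauge in the frame of seat above 0.001 m and value of joint gap between 0.004 and 0.006 m), for 0.04 s.
At the end, for the whole second after the job is handed in: The gap between the plates is the thin gauge's 5 mm within 1 mm, the thin gauge is back in the empty clip (shank within 4 mm of the clip's axis and within 8 mm of its height there), upright within 7 degrees and at rest, and the thick gauge still stands in its own clip (within 5 mm) ((distance between thin_gauge_shank and clip_left below 0.008 m or distance between thin_gauge_shank and clip_right below 0.008 m) and (horizontal distance between thin_gauge_shank and clip_left below 0.004 m or horizontal distance between thin_gauge_shank and clip_right below 0.004 m) and angle between thin_gauge's own z axis and vertical below 0.12 rad and linear speed of thin_gauge below 0.02 m/s and horizontal distance between any of clip_left, clip_right and thick_gauge below 0.005 m and value of joint gap between 0.004 and 0.006 m); the robot touches nothing.
It fails at once if the thick gauge is pulled, lifted or knocked (more than 8 mm, or tilted more than 10 degrees) (distance of thick_gauge from where it was at the start of the episode above 0.008 m or angle between thick_gauge's own z axis and vertical above 0.175 rad).
It fails at once if a bystander is disturbed (moved more than 15 mm) (distance of any of dropper, vial_low, vial_tall, forceps, tape from where it was at the start of the episode above 0.015 m).
It also fails if it takes over 64 s, if anything falls off the work surface, if the arm or the gripper's body presses on something with over 40 N, if the wrist force passes 120 N, or if a joint passes its speed limit or range.

### The arm

A 6-joint arm with a two-finger parallel gripper is mounted at the origin on a cart in front of the work surface, level with it; the furniture and walls round the work are solid. World frame = base frame: x ahead of the robot, y to its left, z up, the work surface at z = 0. Lengths are in m, angles in rad, forces in N, time in s.
With the tool pointing down it reaches from about 0.25 to 0.775 m from the base axis. Payload 4 kg.
Tool frame: the origin (TCP) lies midway between the tips of the shut fingers; the grasp point (between the pads) lies 19 mm behind it; y points along the fingers, x is the direction in which the jaws open and shut, and the axes are right-handed (so a half turn about y gives the same grasp; the last joint's range is limited). The gripper opens to 94 mm and grips with 3 to 60 N. Pads are 16 mm wide; open, the fingers measure 119 mm over their backs; the gripper's body (75 mm by 177 mm) begins 78 mm behind the grasp point.
Start: joints at [1.02, 0.087, 1.371, -0, 1.684, -0.103], TCP at [0.238, 0.496, 0.206] pointing down, gripper open.
Joint ranges: [-3.1, 3.1], [-0.76, 2.03], [0.27, 2.55], [-1.08, 4.22], [0.17, 2.65], [-2.57, 2.57]. Speed limits (rad/s): [2.79, 2.79, 3.14, 3.14, 3.14, 3.14].

### API

Orientations are given as [roll, pitch, yaw] about the fixed x, y, z axes, in that order (R = Rz(yaw) Ry(pitch) Rx(roll)).
In Python, from bench import robot, snapshot, camera_info, ticket gives the robot as it stands.
- The arm moves only by the shell command python3 -m creep 'ROWS'. ROWS is JSON, a list of rows, each an object with "slide": the shift along the tool's x, y, z in mm, a list of three; "roll": the turn about the tool's y in degrees; "grip": the closure, from 0 (fully open) to 1 (shut). In form: [{"slide": [x, y, z], "roll": roll, "grip": grip}, ...]. A call has 1 to 20 rows; each row is the pose to reach, as a shift and turn from the pose commanded when the call began, along the tool's axes at that moment; what a row does not reach only later rows make up. A row lasts 1/12 s, in which the tool goes at most 41.7 mm and 7.16 degrees, less where a joint would pass 70% of its speed; a pose out of reach is approached as far as the arm can. A call with a gripper value outside its range is refused whole. The fingers move at their own pace and stop on an object; the grip force is fixed at half the most. Time passes only in rows, so rows that repeat a pose let the fingers close. It gives the time, the measured TCP pose, the force and the opening at its end, in the units of the state.
- robot.get_obs(): the state, without advancing time (a new reading comes with each control period).
- snapshot(name): name is "scene" or "top"; returns the picture (420x560x3 uint8, red, green, blue); there is no depth.
- camera_info(name): a dict with "fx", "fy", "cx", "cy" (pixels), "dist" ([k1, k2, p1, p2, k3] as OpenCV has them; the pictures are not rectified), "cam_to_world" (4x4, takes a point from camera to world coordinates). Camera axes: x right, y down, z forward; pixel columns grow to the right and rows downward; lengths in m; the calibration is good to about 2 mm. A picture is of the moment at which its call begins. camera_info takes no time and is no camera call.
- ticket.close_job(): hands the job in, once; it reports no verdict.
The state is a dict: "time": time; "joint_positions": joint angles; "qvel": joint speeds; "joint_torque": joint torques, N m; "tool_pos": TCP position; "ee_rot": TCP orientation; "wrist_force": force on the tool from outside, world axes, zero at the start; "wrist_torque": the same for the moment, N m; "width": finger opening in m.
Only numpy, scipy, OpenCV 4.12 (cv2) and the standard library are available. Lean on these libraries where they do the work, as an engineer would, in place of code of your own. Each camera call takes 0.05 s, during which the arm holds its last target.

## Working session

There is one attempt and no reset: what is moved stays moved. The work goes in short steps, Python scripts to look and compute and a shell command to move; the robot and the scene stay as the last step left them, time stands still between calls to the robot, and variables do not carry over. Pictures are saved under pics/ and viewed, and the job is handed in when it is done.

```bash
mkdir -p pics; ls; python3 - <<'E'
from bench import robot, snapshot, camera_info
import cv2,json
o=robot.get_obs()
for k,v in o.items(): print(k,v)
for n in("scene","top"):
    cv2.imwrite(f"pics/{n}0.png",snapshot(n)[:,:,::-1]); print(n,camera_info(n))
E
```

```text
pics
time 0.0
joint_positions [ 1.01989145e+00  8.79393239e-02  1.37219937e+00 -3.44922701e-05
  1.68358060e+00 -1.03142015e-01]
qvel [0.00199228 0.00047295 0.00054308 0.00101045 0.00093179 0.00107156]
joint_torque [-1.18034877e-03 -3.40194798e+01 -3.02421641e+01  7.18046352e-02
  3.30724823e-02 -1.85340932e-04]
tool_pos [0.23788128 0.49531156 0.20434058]
ee_rot [-1.57061147  0.00211887  1.12302982]
wrist_force [-0.0565734  -0.41707224 -0.13802199]
wrist_torque [-0.02171469 -0.04200611 -0.00717969]
width 0.0941537553690347
scene {'fx': 404.6689597123176, 'fy': 404.6689597123176, 'cx': 285.57753141727744, 'cy': 208.39636829874848, 'dist': array([0.0057022, 0.       , 0.       , 0.       , 0.       ]), 'cam_to_world': array([[ 0.606     , -0.45844172,  0.65007321, -0.14947709],
       [-0.79544401, -0.34335445,  0.49937616, -0.4610732 ],
       [-0.00572934, -0.8197188 , -0.57273752,  0.71605791],
       [ 0.        ,  0.        ,  0.        ,  1.        ]])}
top {'fx': 465.21265895289565, 'fy': 465.21265895289565, 'cx': 277.6116884543869, 'cy': 206.79658412177892, 'dist': array([-0.12593563,  0.        ,  0.        ,  0.        ,  0.        ]), 'cam_to_world': array([[-9.93590967e-04, -9.92536351e-01,  1.21945086e-01,
         3.93472189e-01],
       [-9.99863550e-01,  2.99681842e-03,  1.62449828e-02,
         7.46865048e-02],
       [-1.64891833e-02, -1.21912306e-01, -9.92403898e-01,
         1.27963277e+00],
       [ 0.00000000e+00,  0.00000000e+00,  0.00000000e+00,
         1.00000000e+00]])}
```

View pics/scene0.png

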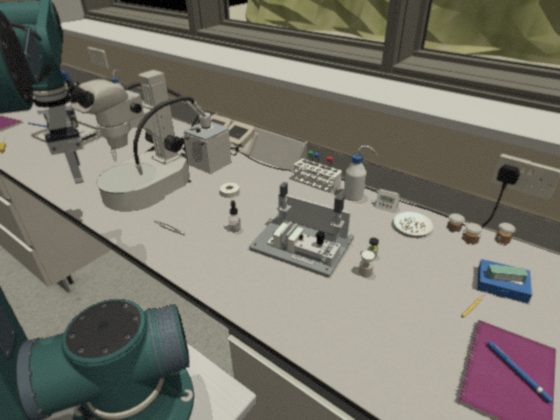

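View pics/top0.png

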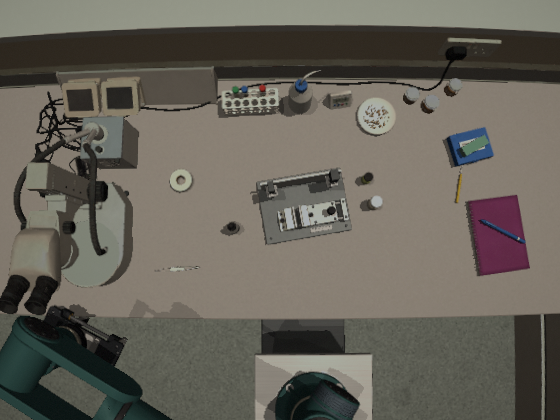

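The scene view has the cell around (303,235) with the dropper to its left and the vials to its right. In the top view it is around (305,208), turned slightly. I'll enlarge both.

```bash
python3 - <<'E'
import cv2
a=cv2.imread("pics/top0.png")[155:255,240:400]; cv2.imwrite("pics/top0c.png",cv2.resize(a,None,fx=5,fy=5,interpolation=cv2.INTER_CUBIC))
a=cv2.imread("pics/scene0.png")[170:280,215:375]; cv2.imwrite("pics/scene0c.png",cv2.resize(a,None,fx=5,fy=5,interpolation=cv2.INTER_CUBIC))
E
```

```text
(no output)
```

View pics/top0c.png

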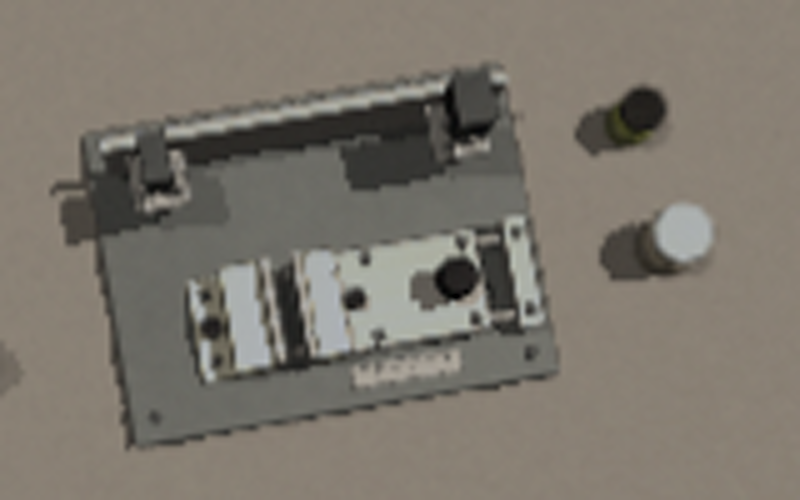

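View pics/scene0c.png

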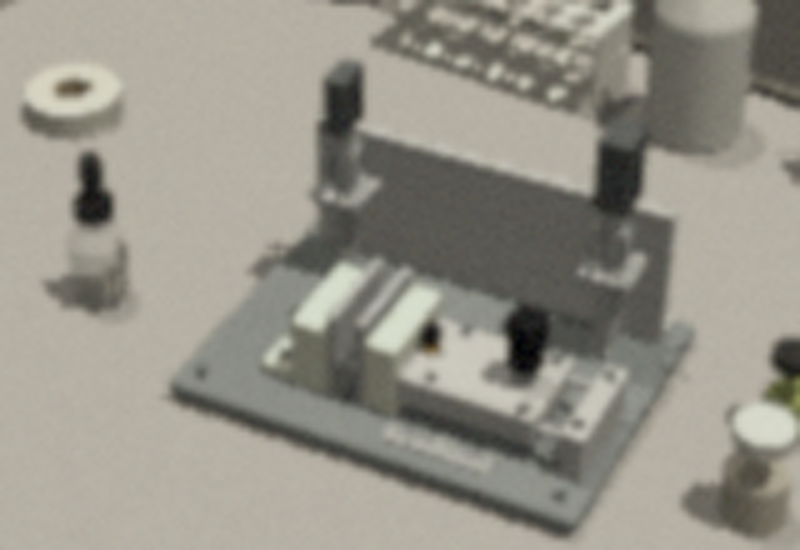

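```bash
cat > h.py <<'E'
import numpy as np, cv2
from bench import robot, snapshot, camera_info
from scipy.spatial.transform import Rotation as R
def proj(n,P):
    c=camera_info(n); T=np.linalg.inv(c["cam_to_world"])
    P=np.atleast_2d(np.asarray(P,float))
    K=np.array([[c["fx"],0,c["cx"]],[0,c["fy"],c["cy"]],[0,0,1]])
    return cv2.projectPoints(P,cv2.Rodrigues(T[:3,:3])[0],T[:3,3],K,np.array(c["dist"]))[0][:,0]
def ray(n,uv):
    c=camera_info(n);K=np.array([[c["fx"],0,c["cx"]],[0,c["fy"],c["cy"]],[0,0,1]])
    q=cv2.undistortPoints(np.array([[uv]],float),K,np.array(c["dist"]))[0,0]
    M=np.array(c["cam_to_world"]); d=M[:3,:3]@[q[0],q[1],1]; return M[:3,3],d
def atz(n,uv,z):
    o,d=ray(n,uv); return o+d*(z-o[2])/d[2]
def cw(p,P): # cell->world, p=(x,y,yaw)
    P=np.atleast_2d(np.asarray(P,float)); return P@R.from_euler('z',p[2]).as_matrix().T+[p[0],p[1],0]
def rel(dw):  # world delta (m) -> tool mm at current measured orientation
    return R.from_euler('xyz',robot.get_obs()["ee_rot"]).as_matrix().T@np.array(dw)*1000
E
cat > fit.py <<'E'
from h import *
from scipy.optimize import least_squares
# (view, crop px, cell point, uses gap)
T=lambda x,y:(240+x/5,155+y/5)
S=lambda x,y:(215+x/5,170+y/5)
obs=[("top",T(132,446),(-.088,.118,.014)),("top",T(556,372),(-.088,-.118,.014)),
("scene",S(173,387),(-.088,.118,.014)),("scene",S(572,528),(-.088,-.118,.014)),("scene",S(692,328),(.088,-.118,.014)),
("top",T(153,140),(.046,.08,.146)),("top",T(472,88),(.046,-.08,.154)),
("scene",S(345,72),(.046,.08,.146)),("scene",S(625,140),(.046,-.08,.154)),
("top",T(458,278),(-.032,None,.085)),("scene",S(528,318),(-.032,None,.085))]
def pts(v):
    P=[]
    for o in obs:
        q=list(o[2]); 
        if q[1] is None: q[1]=.030-v[3]-.083
        P.append(q)
    return cw(v,P)
def res(v):
    W=pts(v); return np.concatenate([proj(o[0],w)[0]-o[1] for o,w in zip(obs,W)])
s=least_squares(res,[.43,.03,.17,.010],loss='soft_l1')
print(s.x,np.degrees(s.x[2])); print(np.round(s.fun.reshape(-1,2),2))
img={n:cv2.imread(f"pics/{n}0.png") for n in("top","scene")}
def draw(n,P,col):
    q=proj(n,cw(s.x,P));off=(240,155) if n=="top" else (215,170)
    return ((q-off)*5+2).astype(int)
for n,sl in(("top",(slice(155,255),slice(240,400))),("scene",(slice(170,280),slice(215,375)))):
    a=cv2.resize(img[n][sl],None,fx=5,fy=5,interpolation=cv2.INTER_CUBIC)
    g=s.x[3]
    box=lambda x0,x1,y0,y1,z:[(x0,y0,z),(x1,y0,z),(x1,y1,z),(x0,y1,z)]
    for P in (box(-.088,.088,-.118,.118,.014),box(.061,.067,-.1,.1,.1),box(-.06,-.004,.03,.035,.069),box(-.06,-.004,.025-g,.03-g,.069),box(.033,.059,.073,.087,.146),box(.033,.059,-.09,-.07,.154)):
        cv2.polylines(a,[draw(n,P,0)],True,(0,0,255),1)
    cv2.imwrite(f"pics/{n}_fit.png",a)
E
python3 fit.py
```

```text
[0.55361931 0.02315964 0.16007115 0.01199279] 9.171401273641377
[[ 0.13 -0.47]
 [ 0.77  0.26]
 [-1.61 -1.59]
 [ 0.06 -0.7 ]
 [ 1.1  -0.56]
 [ 0.42  2.32]
 [ 0.72  1.75]
 [-0.17 -0.48]
 [-0.47 -1.45]
 [ 0.3  -0.94]
 [-0.33 -0.32]]
```

View pics/top_fit.png

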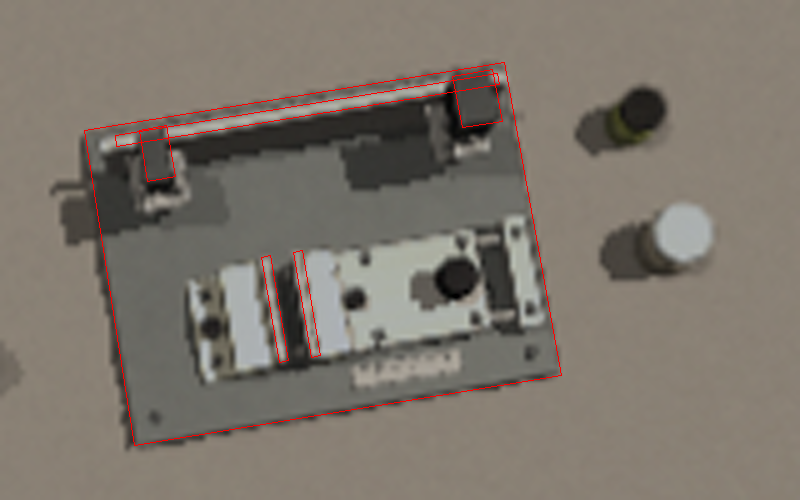

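View pics/scene_fit.png

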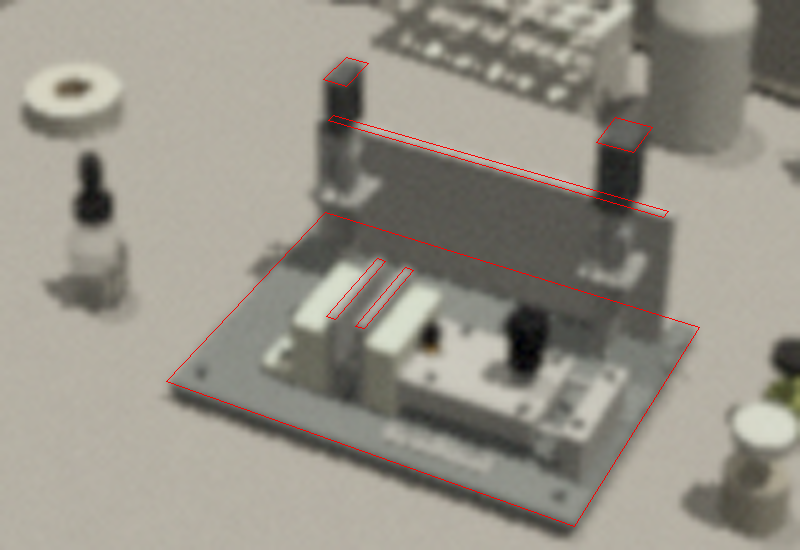

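The fit puts the cell at (0.554, 0.023) with yaw about 9.2° and a gap of about 12 mm. The thinner gauge is in the left clip: its grip at crop (157,155) is visibly narrower. I'll refine the yaw from straight edges in the top view.

```bash
cat > edge.py <<'E'
from h import *
from scipy.optimize import least_squares
g={n:cv2.GaussianBlur(cv2.cvtColor(cv2.imread(f"pics/{n}0.png"),cv2.COLOR_BGR2GRAY).astype(np.float32),(0,0),.7) for n in("top","scene")}
def samp(n,q): return cv2.remap(g[n],q[:,0].astype(np.float32)[None],q[:,1].astype(np.float32)[None],cv2.INTER_LINEAR)[0]
# edges: cell segments, search +-6mm across in direction nrm
E=[("top",(-.088,.10,.014),(-.088,-.06,.014),(1,0,0)),("top",(-.08,.118,.014),(.02,.118,.014),(0,1,0)),("top",(-.08,-.118,.014),(.05,-.118,.014),(0,1,0)),
("scene",(-.088,.11,.014),(-.088,-.11,.014),(1,0,0)),("scene",(-.08,-.118,.014),(.06,-.118,.014),(0,1,0)),("scene",(-.08,.118,.014),(.03,.118,.014),(0,1,0)),
("scene",(.061,.06,.1),(.061,-.055,.1),(1,0,0))]
p0=np.array([.5536,.0232,.160])
off=np.linspace(-.007,.007,57)
for n,a,b,nr in E:
    a,b,nr=map(np.array,(a,b,nr)); D=[]
    for t in np.linspace(0,1,25):
        P=cw(p0,(a+(b-a)*t)+off[:,None]*nr); v=samp(n,proj(n,P)); d=np.abs(np.diff(v)); k=d.argmax(); w=slice(max(0,k-6),k+7)
        D.append(((off[:-1]+off[1:])/2)[w]@d[w]/d[w].sum()*1000)
    D=np.array(D); t=np.linspace(0,1,25); L=np.linalg.norm(b-a)*1000
    good=np.abs(D-np.median(D))<1.5; c=np.polyfit(t[good]*L,D[good],1)
    print(n,a,b,"median off mm",round(np.median(D),2),"slope deg",round(np.degrees(c[0]),2),good.sum())
E
python3 edge.py
```

```text
top [-0.088  0.1    0.014] [-0.088 -0.06   0.014] median off mm -1.6 slope deg 0.63 22
top [-0.08   0.118  0.014] [0.02  0.118 0.014] median off mm 4.82 slope deg 0.36 25
top [-0.08  -0.118  0.014] [ 0.05  -0.118  0.014] median off mm 2.27 slope deg -0.79 3
scene [-0.088  0.11   0.014] [-0.088 -0.11   0.014] median off mm -0.06 slope deg 0.32 20
scene [-0.08  -0.118  0.014] [ 0.06  -0.118  0.014] median off mm -2.7 slope deg 0.41 25
scene [-0.08   0.118  0.014] [0.03  0.118 0.014] median off mm 0.7 slope deg 0.0 20
scene [0.061 0.06  0.1  ] [ 0.061 -0.055  0.1  ] median off mm -0.65 slope deg -0.24 20
```

```bash
cat > go.py <<'E'
import sys
from h import *
P=(.5535,.0232,.1665)
def to(w,yaw=P[2]):
    o=robot.get_obs(); r=o["ee_rot"]
    print("now",np.round(o["tool_pos"],4),"->",np.round(w,4),"slide",np.round(rel(np.array(w)-o["tool_pos"]),1),"roll",round(np.degrees(r[2]-yaw),2))
if __name__=="__main__":
    print(cw(P,[(.046,.08,.1)]), cw(P,[(-.032,.024,.069)]))
    to((.28,.30,.24)); to((*cw(P,[(.046,.08,0)])[0,:2],.22))
E
python3 go.py
```

```text
[[0.58560532 0.10971733 0.1       ]] [[0.51796497 0.04156468 0.069     ]]
now [0.2379 0.4953 0.2044] -> [0.28 0.3  0.24] slide [-157.9  -35.3 -122.5] roll 54.8
now [0.2379 0.4953 0.2044] -> [0.5856 0.1097 0.22  ] slide [-197.1  -15.3 -480.4] roll 54.8
```

```bash
python3 -m creep '[{"slide":[-40,-9,-31],"roll":7,"grip":0},{"slide":[-80,-18,-62],"roll":14,"grip":0},{"slide":[-120,-27,-92],"roll":21,"grip":0},{"slide":[-158,-35,-122],"roll":28,"grip":0},{"slide":[-163,-33,-160],"roll":35,"grip":0},{"slide":[-167,-31,-200],"roll":42,"grip":0},{"slide":[-171,-29,-240],"roll":49,"grip":0},{"slide":[-175,-27,-280],"roll":54.8,"grip":0},{"slide":[-179,-25,-320],"roll":54.8,"grip":0},{"slide":[-184,-23,-360],"roll":54.8,"grip":0},{"slide":[-188,-21,-400],"roll":54.8,"grip":0},{"slide":[-193,-18,-440],"roll":54.8,"grip":0},{"slide":[-197,-15,-480],"roll":54.8,"grip":0},{"slide":[-197,-15,-480],"roll":54.8,"grip":0},{"slide":[-197,-15,-480],"roll":54.8,"grip":0},{"slide":[-197,-15,-480],"roll":54.8,"grip":0}]'
cat > pic.py <<'E'
import sys
from h import *
k=sys.argv[1]
for n,(x,y,w,h) in(("top",(240,150,160,110)),("scene",(225,110,140,150))):
    a=snapshot(n); f=min(800//w,600//h); cv2.imwrite(f"pics/{n}_{k}.png",cv2.resize(a[y:y+h,x:x+w,::-1],None,fx=f,fy=f,interpolation=cv2.INTER_CUBIC))
o=robot.get_obs(); print({q:np.round(o[q],4) for q in("time","tool_pos","ee_rot","wrist_force","width","joint_positions")})
E
python3 pic.py 1; python3 go.py
```

```text
time: 1.43
tool_pos: [0.5851, 0.1103, 0.2194]
ee_rot: [-1.57, 0.003, 0.166]
wrist_force: [-0.1, 0.1, 0.1]
width: 0.0944
{'time': np.float64(1.5333), 'tool_pos': array([0.5844, 0.1115, 0.2208]), 'ee_rot': array([-1.5701e+00,  3.0000e-04,  1.6790e-01]), 'wrist_force': array([-0.2319, -0.8365,  0.3066]), 'width': np.float64(0.0943), 'joint_positions': array([ 9.2800e-02,  1.8600e-01,  1.2300e+00,  7.0000e-04,  1.7259e+00,
       -7.5000e-02])}
[[0.58560532 0.10971733 0.1       ]] [[0.51796497 0.04156468 0.069     ]]
now [0.5844 0.1115 0.2208] -> [0.28 0.3  0.24] slide [-268.7  -19.   236.7] roll 0.08
now [0.5844 0.1115 0.2208] -> [0.5856 0.1097 0.22  ] slide [ 0.8  0.8 -2. ] roll 0.08
```

View pics/top_1.png

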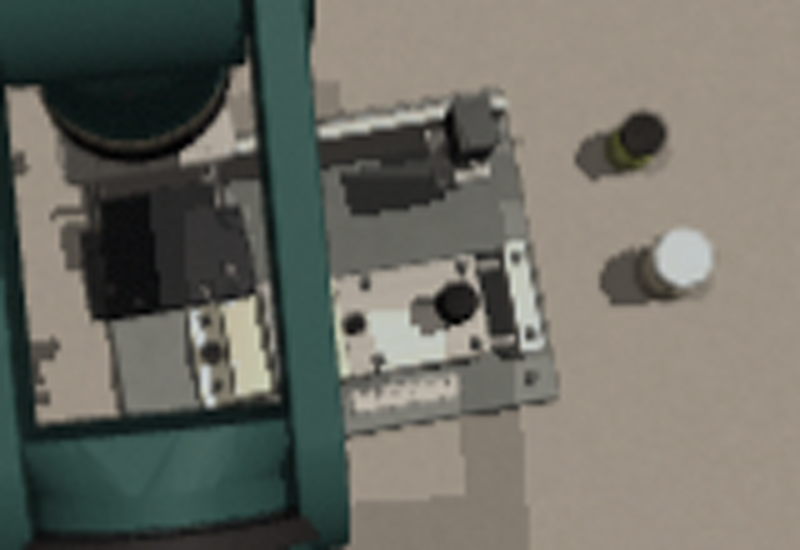

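View pics/scene_1.png

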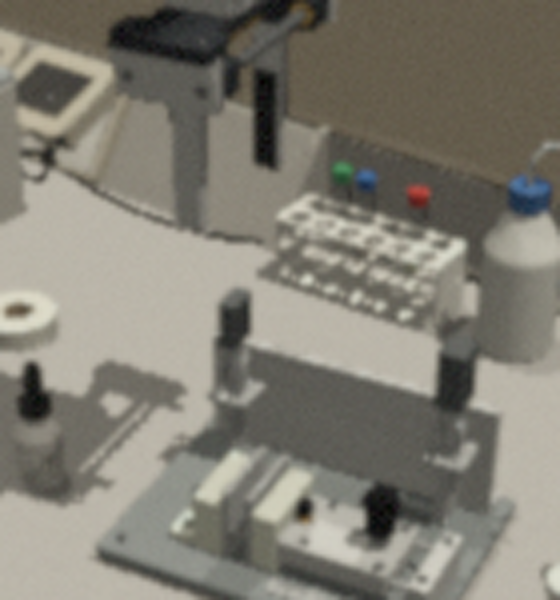

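The scene view shows the front finger tip near crop (190,225) and the rear one near (265,165), both well above the thin gauge at (235,300). I'll check where the TCP should project and how far it is off.

```bash
python3 - <<'E'
from go import *
o=robot.get_obs();t=o["tool_pos"];c=np.array([np.cos(.167),np.sin(.167),0]);s=np.array([-np.sin(.167),np.cos(.167),0])
S=lambda q:np.round((q-(225,110))*4+1.5,0)
for nm,d in(("tcp",0),("front pad",-.047),("front back",-.0595),("rear pad",.047),("rear back",.0595)):
    for w in(-.008,.008): print(nm,w,S(proj("scene",t+c*d+s*w)))
for q in [(.033,.073,.146),(.059,.073,.146),(.059,.087,.146),(.033,.087,.146),(.033,.073,.11),(.061,0,.1),(-.088,.118,.014)]: print(q,S(proj("scene",cw(P,q))))
E
python3 - <<'E'
import cv2
a=cv2.imread("pics/scene_1.png")[130:420,80:400]; cv2.imwrite("pics/s1z.png",cv2.resize(a,None,fx=2,fy=2))
E
```

```text
tcp -0.008 [[243. 201.]]
tcp 0.008 [[221. 196.]]
front pad -0.008 [[208. 233.]]
front pad 0.008 [[185. 227.]]
front back -0.008 [[198. 242.]]
front back 0.008 [[175. 236.]]
rear pad -0.008 [[276. 171.]]
rear pad 0.008 [[254. 166.]]
rear back -0.008 [[284. 164.]]
rear back 0.008 [[263. 159.]]
(0.033, 0.073, 0.146) [[236. 309.]]
(0.059, 0.073, 0.146) [[254. 291.]]
(0.059, 0.087, 0.146) [[236. 286.]]
(0.033, 0.087, 0.146) [[218. 304.]]
(0.033, 0.073, 0.11) [[236. 354.]]
(0.061, 0, 0.1) [[351. 374.]]
(-0.088, 0.118, 0.014) [[ 93. 546.]]
```

View pics/s1z.png

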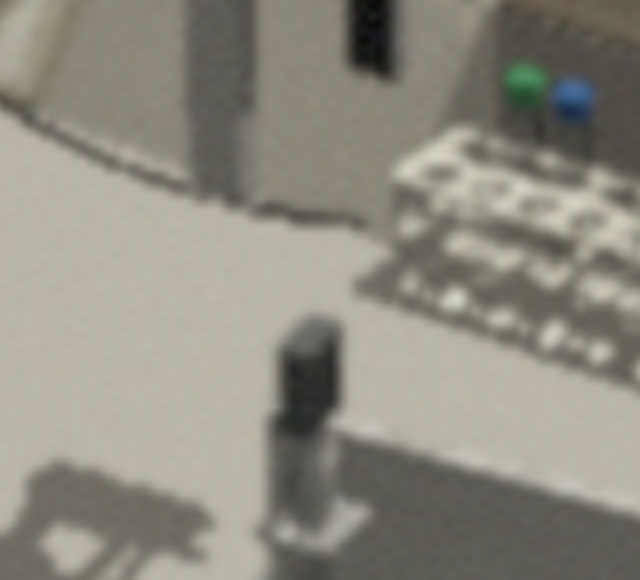

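```bash
python3 -m creep '[{"slide":[-2,20,-1.5],"roll":0,"grip":0},{"slide":[-2,40,-1.5],"roll":0,"grip":0},{"slide":[-2,60,-1.5],"roll":0,"grip":0},{"slide":[-2,80,-1.5],"roll":0,"grip":0},{"slide":[-2,95,-1.5],"roll":0,"grip":0},{"slide":[-2,105,-1.5],"roll":0,"grip":0},{"slide":[-2,113,-1.5],"roll":0,"grip":0},{"slide":[-2,113,-1.5],"roll":0,"grip":0.4},{"slide":[-2,113,-1.5],"roll":0,"grip":0.45},{"slide":[-2,113,-1.5],"roll":0,"grip":0.45}]'; python3 pic.py 2
```

```text
time: 2.37
tool_pos: [0.5844, 0.1089, 0.109]
ee_rot: [-1.571, -0.003, 0.167]
wrist_force: [-0.3, 0.3, 0.5]
width: 0.0774
{'time': np.float64(2.4667), 'tool_pos': array([0.5846, 0.1087, 0.109 ]), 'ee_rot': array([-1.5709, -0.0026,  0.1666]), 'wrist_force': array([-0.045 , -0.3072,  0.2093]), 'width': np.float64(0.0695), 'joint_positions': array([ 8.8400e-02,  2.2070e-01,  1.4113e+00,  1.0000e-04,  1.5070e+00,
       -7.8200e-02])}
```

View pics/scene_2.png

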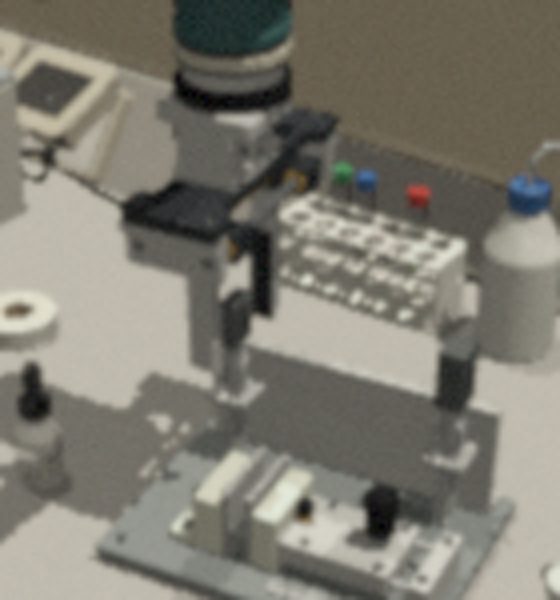

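The grip sits between the fingers: rear pad at crop (262,270), front finger at (203,320). I'll close to about 36 mm and look closer before contact.

```bash
python3 -m creep '[{"slide":[0,0,0],"roll":0,"grip":0.6},{"slide":[0,0,0],"roll":0,"grip":0.6},{"slide":[0,0,0],"roll":0,"grip":0.6},{"slide":[0,0,0],"roll":0,"grip":0.6},{"slide":[0,0,0],"roll":0,"grip":0.6}]'; python3 - <<'E'
from go import *
a=snapshot("scene")[165:235,255:320,::-1]; cv2.imwrite("pics/s3.png",cv2.resize(a,None,fx=8,fy=8,interpolation=cv2.INTER_CUBIC))
S=lambda q:np.round((q-(255,165))*8+3.5,0)
t=np.array([.5839,.1088,.108]);w=robot.get_obs()["width"]/2;c=np.array([np.cos(.167),np.sin(.167),0]);s=np.array([-np.sin(.167),np.cos(.167),0])
for d in(-w-.0125,-w,w,w+.0125):
    print([S(proj("scene",t+c*d+s*x)) for x in(-.008,.008)])
E
```

```text
time: 2.88
tool_pos: [0.5838, 0.1085, 0.1075]
ee_rot: [-1.571, -0.0, 0.166]
wrist_force: [0.1, 0.3, 1.0]
width: 0.0391
[array([[210., 305.]]), array([[168., 293.]])]
[array([[227., 286.]]), array([[186., 274.]])]
[array([[278., 232.]]), array([[237., 221.]])]
[array([[295., 215.]]), array([[254., 204.]])]
```

View pics/s3.png

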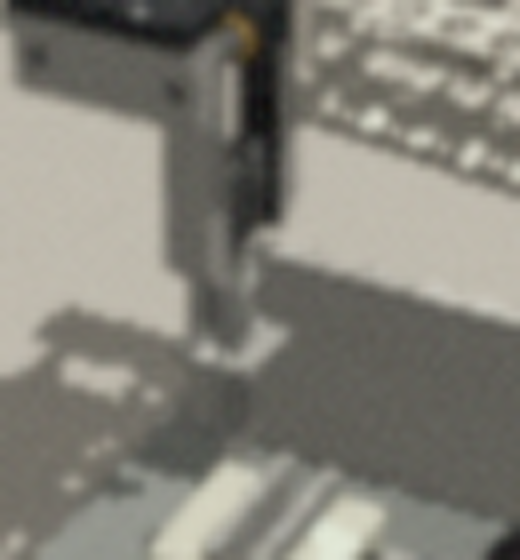

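```bash
python3 -m creep '[{"slide":[0,0,0],"roll":0,"grip":0.69},{"slide":[0,0,0],"roll":0,"grip":0.69},{"slide":[0,0,0],"roll":0,"grip":0.69}]';python3 -m creep '[{"slide":[0,0,0],"roll":0,"grip":0.75},{"slide":[0,0,0],"roll":0,"grip":0.75},{"slide":[0,0,0],"roll":0,"grip":0.75},{"slide":[0,0,0],"roll":0,"grip":0.75}]'
```

```text
time: 3.18
tool_pos: [0.5844, 0.1086, 0.1075]
ee_rot: [-1.571, -0.001, 0.167]
wrist_force: [1.9, -0.3, -0.8]
width: 0.0296
time: 3.52
tool_pos: [0.5851, 0.1088, 0.1078]
ee_rot: [-1.571, -0.003, 0.167]
wrist_force: [6.1, 0.7, -2.5]
width: 0.0259
```

The width is 25.9 mm, matching the 26 mm grip. The tool feels +6 N along x, so the clip axis lies about 1 mm further back. I'll shift to relax it and then grip firmly.

```bash
python3 -m creep '[{"slide":[0.7,0,0],"roll":0,"grip":0.75},{"slide":[1.4,0,0],"roll":0,"grip":0.75},{"slide":[1.4,0,0],"roll":0,"grip":1},{"slide":[1.4,0,0],"roll":0,"grip":1},{"slide":[1.4,0,0],"roll":0,"grip":1}]'
```

```text
time: 3.93
tool_pos: [0.5853, 0.1088, 0.1077]
ee_rot: [-1.571, -0.0, 0.167]
wrist_force: [4.5, 0.5, -0.5]
width: 0.0257
```

```bash
python3 -m creep '[{"slide":[1,0,0],"roll":0,"grip":1},{"slide":[1,0,0],"roll":0,"grip":1}]';python3 -m creep '[{"slide":[1,0,0],"roll":0,"grip":1},{"slide":[1,0,0],"roll":0,"grip":1}]'
```

```text
time: 4.1
tool_pos: [0.5856, 0.1088, 0.1076]
ee_rot: [-1.571, 0.001, 0.167]
wrist_force: [-0.1, -0.3, 1.0]
width: 0.0262
time: 4.27
tool_pos: [0.586, 0.1089, 0.1075]
ee_rot: [-1.571, 0.003, 0.167]
wrist_force: [-2.0, -0.4, 2.9]
width: 0.0257
```

```bash
python3 -m creep '[{"slide":[-2,0,0],"roll":0,"grip":1},{"slide":[-4,0,0],"roll":0,"grip":1},{"slide":[-6,0,0],"roll":0,"grip":1},{"slide":[-8,0,0],"roll":0,"grip":1},{"slide":[-10,0,0],"roll":0,"grip":1},{"slide":[-12,0,0],"roll":0,"grip":1},{"slide":[-15,0,0],"roll":0,"grip":1},{"slide":[-19,0,0],"roll":0,"grip":1},{"slide":[-23,0,0],"roll":0,"grip":1},{"slide":[-26,0,0],"roll":0,"grip":1},{"slide":[-26,0,0],"roll":0,"grip":1},{"slide":[-26,0,0],"roll":0,"grip":1}]'; python3 - <<'E'
from h import *
a=snapshot("scene")[130:240,230:320,::-1]; cv2.imwrite("pics/s4.png",cv2.resize(a,None,fx=5,fy=5,interpolation=cv2.INTER_CUBIC))
E
```

```text
time: 5.27
tool_pos: [0.5605, 0.1047, 0.1075]
ee_rot: [-1.571, 0.002, 0.167]
wrist_force: [-0.4, -0.4, 2.4]
width: 0.0257
```

View pics/s4.png

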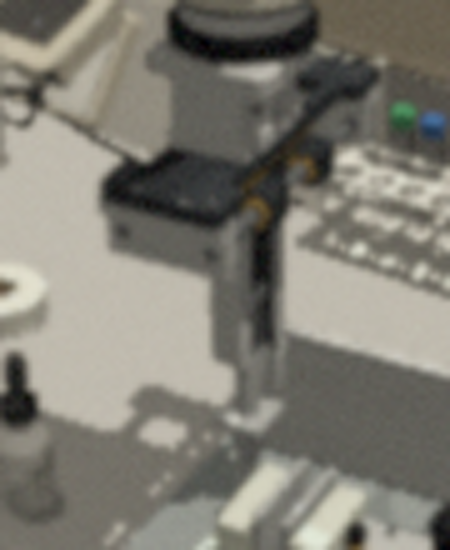

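The white shoulder moved with the fingers, from px (286,208) to (281,212), so the gauge is out of the clip and looks upright. While that holds, I'll measure the gap from the first pictures.

```bash
python3 - <<'E'
import cv2,numpy as np
a=cv2.imread("pics/top0.png")[195:240,275:325]; a=cv2.resize(a,None,fx=8,fy=8,interpolation=cv2.INTER_CUBIC)
b=cv2.imread("pics/scene0.png")[215:255,265:315]; b=cv2.resize(b,None,fx=8,fy=8,interpolation=cv2.INTER_CUBIC)
b=cv2.copyMakeBorder(b,0,40,0,0,cv2.BORDER_CONSTANT)
cv2.imwrite("pics/gap0.png",np.hstack([a,b]))
E
```

```text
(no output)
```

View pics/gap0.png

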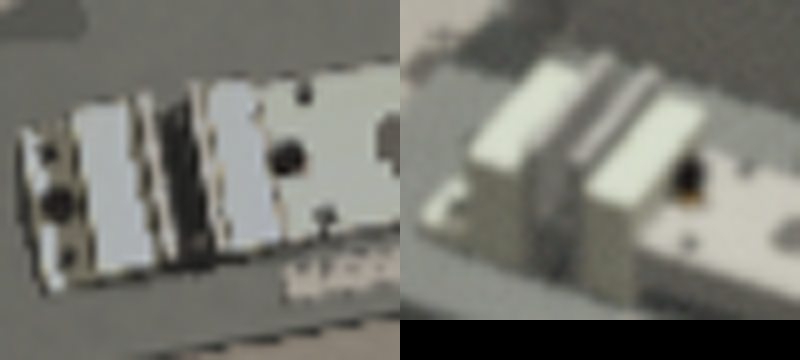

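```bash
python3 - <<'E'
from go import *
P=(.5535,.0232,.1665)
g=cv2.cvtColor(cv2.imread("pics/top0.png"),cv2.COLOR_BGR2GRAY).astype(np.float32)
for xr in((-.055,-.04),(-.04,-.025),(-.025,-.01)):
    ys=np.arange(.045,-.005,-.001); acc=0
    for x in np.linspace(*xr,12):
        q=proj("top",cw(P,[(x,y,.069) for y in ys])); acc=acc+cv2.remap(g,q[:,0].astype(np.float32)[None],q[:,1].astype(np.float32)[None],cv2.INTER_LINEAR)[0]
    print(xr); print([(int(round(y*1000)),int(v/12)) for y,v in zip(ys,acc)])
E
```

```text
(-0.055, -0.04)
[(45, 175), (44, 175), (43, 174), (42, 172), (41, 162), (40, 144), (39, 121), (38, 102), (37, 97), (36, 111), (35, 135), (34, 151), (33, 148), (32, 124), (31, 93), (30, 66), (29, 51), (28, 41), (27, 38), (26, 38), (25, 39), (24, 40), (23, 41), (22, 43), (21, 48), (20, 67), (19, 101), (18, 135), (17, 149), (16, 143), (15, 135), (14, 138), (13, 153), (12, 165), (11, 172), (10, 174), (9, 175), (8, 175), (7, 175), (6, 175), (5, 175), (4, 174), (3, 174), (2, 174), (1, 174), (0, 174), (-1, 170), (-2, 159), (-3, 147), (-4, 144)]
(-0.04, -0.025)
[(45, 175), (44, 175), (43, 173), (42, 163), (41, 146), (40, 126), (39, 109), (38, 96), (37, 95), (36, 113), (35, 137), (34, 150), (33, 144), (32, 119), (31, 88), (30, 63), (29, 48), (28, 39), (27, 36), (26, 35), (25, 36), (24, 37), (23, 40), (22, 42), (21, 49), (20, 69), (19, 104), (18, 137), (17, 153), (16, 152), (15, 145), (14, 144), (13, 154), (12, 166), (11, 172), (10, 173), (9, 174), (8, 175), (7, 175), (6, 175), (5, 175), (4, 175), (3, 175), (2, 175), (1, 174), (0, 173), (-1, 163), (-2, 147), (-3, 127), (-4, 108)]
(-0.025, -0.01)
[(45, 175), (44, 175), (43, 173), (42, 163), (41, 146), (40, 127), (39, 110), (38, 97), (37, 96), (36, 112), (35, 136), (34, 149), (33, 144), (32, 122), (31, 96), (30, 75), (29, 62), (28, 56), (27, 51), (26, 48), (25, 49), (24, 52), (23, 54), (22, 53), (21, 56), (20, 75), (19, 108), (18, 137), (17, 150), (16, 146), (15, 137), (14, 138), (13, 151), (12, 165), (11, 171), (10, 173), (9, 174), (8, 174), (7, 174), (6, 174), (5, 175), (4, 175), (3, 175), (2, 173), (1, 171), (0, 167), (-1, 163), (-2, 156), (-3, 151), (-4, 155)]
```

Gap is about 12.0 mm (edges at cell y 31.2 and 19.2 in the same view), so its middle is 56 mm to the right of the clip axis. Lifting and moving over the gap.

```bash
python3 -m creep '[{"slide":[0,-15,0],"roll":0,"grip":1},{"slide":[0,-32,0],"roll":0,"grip":1},{"slide":[0,-49,0],"roll":0,"grip":1},{"slide":[0,-66,0],"roll":0,"grip":1},{"slide":[-13,-70,-14],"roll":0,"grip":1},{"slide":[-26,-70,-28],"roll":0,"grip":1},{"slide":[-39,-70,-42],"roll":0,"grip":1},{"slide":[-47,-70,-50],"roll":0,"grip":1},{"slide":[-52.5,-70,-56],"roll":0,"grip":1},{"slide":[-52.5,-70,-56],"roll":0,"grip":1},{"slide":[-52.5,-70,-56],"roll":0,"grip":1},{"slide":[-52.5,-70,-56],"roll":0,"grip":1}]'; python3 - <<'E'
from h import *
a=snapshot("scene")[150:260,240:340,::-1]; cv2.imwrite("pics/s5.png",cv2.resize(a,None,fx=5,fy=5,interpolation=cv2.INTER_CUBIC))
a=snapshot("top")[180:250,260:350,::-1]; cv2.imwrite("pics/t5.png",cv2.resize(a,None,fx=7,fy=7,interpolation=cv2.INTER_CUBIC))
E
```

```text
time: 6.32
tool_pos: [0.5193, 0.0414, 0.1772]
ee_rot: [-1.57, 0.0, 0.167]
wrist_force: [0.1, -0.4, -2.1]
width: 0.026
```

View pics/s5.png

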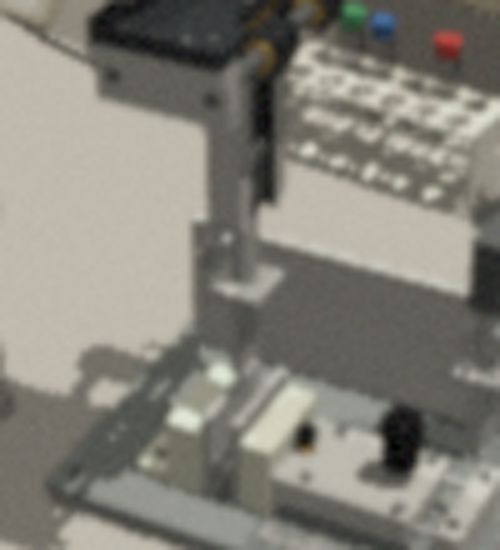

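View pics/t5.png

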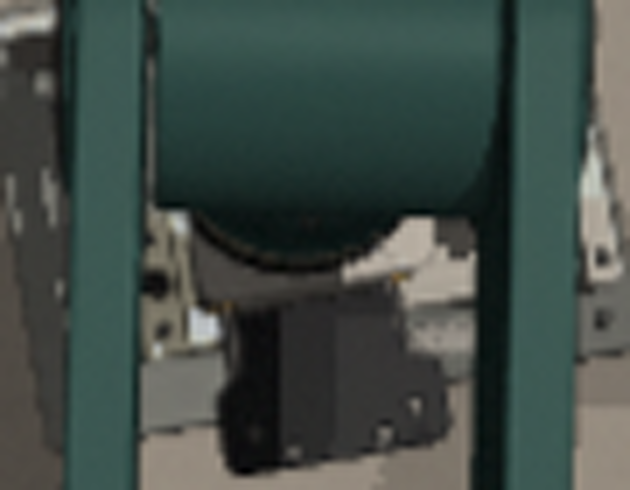

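The gauge hangs upright with its blade at crop (242,330), directly over the gap. I'll lower it in stages and watch the force.

```bash
python3 -m creep '[{"slide":[0,8,0],"roll":0,"grip":1},{"slide":[0,16,0],"roll":0,"grip":1},{"slide":[0,22,0],"roll":0,"grip":1},{"slide":[0,26,0],"roll":0,"grip":1},{"slide":[0,26,0],"roll":0,"grip":1}]'; python3 - <<'E'
from h import *
a=snapshot("scene")[170:260,250:330,::-1]; cv2.imwrite("pics/s6.png",cv2.resize(a,None,fx=6,fy=6,interpolation=cv2.INTER_CUBIC))
E
```

```text
time: 6.83
tool_pos: [0.518, 0.041, 0.1495]
ee_rot: [-1.57, 0.003, 0.167]
wrist_force: [-0.7, 0.3, -1.7]
width: 0.0257
```

View pics/s6.png

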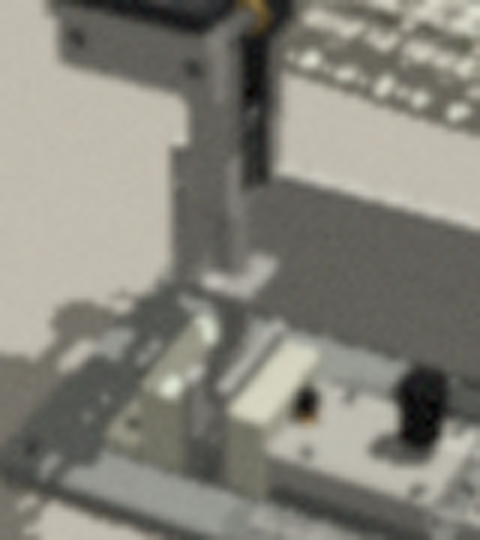

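The blade entered the gap with no added force. Continuing to full depth.

```bash
python3 -m creep '[{"slide":[0,8,0],"roll":0,"grip":1},{"slide":[0,16,0],"roll":0,"grip":1},{"slide":[0,24,0],"roll":0,"grip":1},{"slide":[0,31,0],"roll":0,"grip":1},{"slide":[0,35,0],"roll":0,"grip":1},{"slide":[0,37,0],"roll":0,"grip":1},{"slide":[0,38,0],"roll":0,"grip":1},{"slide":[0,38,0],"roll":0,"grip":1}]'
```

```text
time: 7.55
tool_pos: [0.5191, 0.0409, 0.1134]
ee_rot: [-1.571, -0.0, 0.167]
wrist_force: [-0.0, -0.5, -1.3]
width: 0.0255
```

```bash
python3 -m creep '[{"slide":[0,0.6,0],"roll":0,"grip":1},{"slide":[0,1.2,0],"roll":0,"grip":1},{"slide":[0,1.2,0],"roll":0,"grip":1}]'
```

```text
time: 7.8
tool_pos: [0.5192, 0.0409, 0.1126]
ee_rot: [-1.571, -0.001, 0.167]
wrist_force: [-1.3, 0.7, -2.4]
width: 0.0259
```

```bash
python3 -m creep '[{"slide":[0,0.7,0],"roll":0,"grip":1},{"slide":[0,1.4,0],"roll":0,"grip":1},{"slide":[0,1.4,0],"roll":0,"grip":1}]';python3 - <<'E'
from h import *
a=snapshot("scene")[170:260,250:330,::-1]; cv2.imwrite("pics/s7.png",cv2.resize(a,None,fx=6,fy=6,interpolation=cv2.INTER_CUBIC))
E
```

```text
time: 8.05
tool_pos: [0.5193, 0.0409, 0.1125]
ee_rot: [-1.571, -0.001, 0.167]
wrist_force: [-2.0, 0.1, 4.6]
width: 0.0257
```

View pics/s7.png

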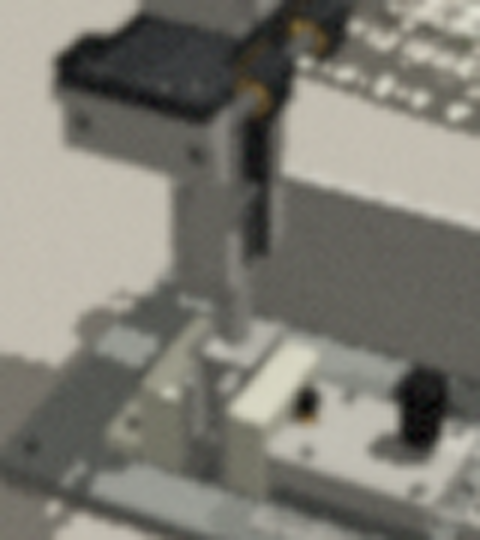

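The shoulder is seated on both plate tops (force +5 N, white shoulder at crop (240,345) resting on the plates). I'll release, lift clear and look.

```bash
python3 -m creep '[{"slide":[0,-1,0],"roll":0,"grip":0.9},{"slide":[0,-1,0],"roll":0,"grip":0.55},{"slide":[0,-1,0],"roll":0,"grip":0.55},{"slide":[0,-1,0],"roll":0,"grip":0.55},{"slide":[0,-1,0],"roll":0,"grip":0.55},{"slide":[0,-12,0],"roll":0,"grip":0.55},{"slide":[0,-28,0],"roll":0,"grip":0.55},{"slide":[0,-45,0],"roll":0,"grip":0.55},{"slide":[0,-60,0],"roll":0,"grip":0.55},{"slide":[0,-60,-20],"roll":0,"grip":0.55},{"slide":[0,-60,-50],"roll":0,"grip":1},{"slide":[0,-60,-85],"roll":0,"grip":1},{"slide":[0,-60,-110],"roll":0,"grip":1},{"slide":[0,-60,-121],"roll":0,"grip":1},{"slide":[0,-60,-121],"roll":0,"grip":1},{"slide":[0,-60,-121],"roll":0,"grip":1}]'; python3 pic.py 8
```

```text
time: 9.43
tool_pos: [0.5391, -0.0781, 0.1712]
ee_rot: [-1.57, -0.0, 0.166]
wrist_force: [0.4, -0.1, 0.5]
width: 0.0054
{'time': np.float64(9.5333), 'tool_pos': array([ 0.539 , -0.0771,  0.1711]), 'ee_rot': array([-1.5699e+00, -2.0000e-04,  1.6790e-01]), 'wrist_force': array([0.6584, 0.5561, 0.1328]), 'width': np.float64(0.001), 'joint_positions': array([-2.4680e-01,  8.4200e-02,  1.4420e+00,  9.0000e-04,  1.6156e+00,
       -4.1460e-01])}
```

View pics/scene_8.png

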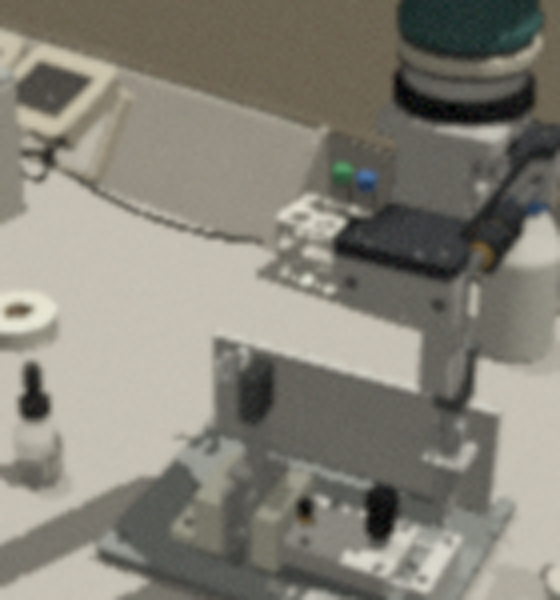

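View pics/top_8.png

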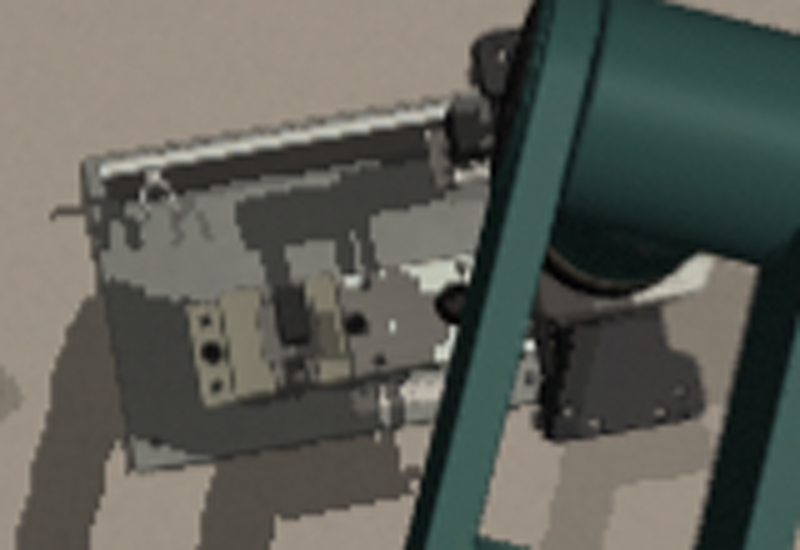

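The gauge stands upright on its own in the gap: grip at scene crop (257,390), top crop (290,315). The fingers are shut, to the right of the knob. Descending to knob height.

```bash
python3 -m creep '[{"slide":[0,25,0],"roll":0,"grip":1},{"slide":[0,50,0],"roll":0,"grip":1},{"slide":[0,75,0],"roll":0,"grip":1},{"slide":[0,90,0],"roll":0,"grip":1},{"slide":[0,100,0],"roll":0,"grip":1},{"slide":[0,104,0],"roll":0,"grip":1},{"slide":[0,104,0],"roll":0,"grip":1},{"slide":[0,104,0],"roll":0,"grip":1}]'; python3 pic.py 9
```

```text
time: 10.2
tool_pos: [0.5398, -0.0781, 0.068]
ee_rot: [-1.571, -0.002, 0.167]
wrist_force: [0.5, 0.1, 0.3]
width: 0.0003
{'time': np.float64(10.3), 'tool_pos': array([ 0.5402, -0.0784,  0.0686]), 'ee_rot': array([-1.5719, -0.0029,  0.1669]), 'wrist_force': array([-0.0949,  0.0391,  0.1765]), 'width': np.float64(0.0003), 'joint_positions': array([-2.4820e-01,  1.4310e-01,  1.5851e+00,  2.0000e-04,  1.4103e+00,
       -4.1510e-01])}
```

View pics/scene_9.png

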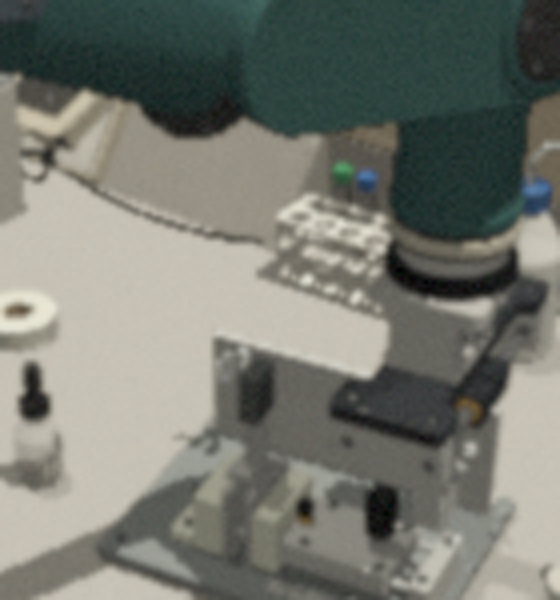

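View pics/top_9.png

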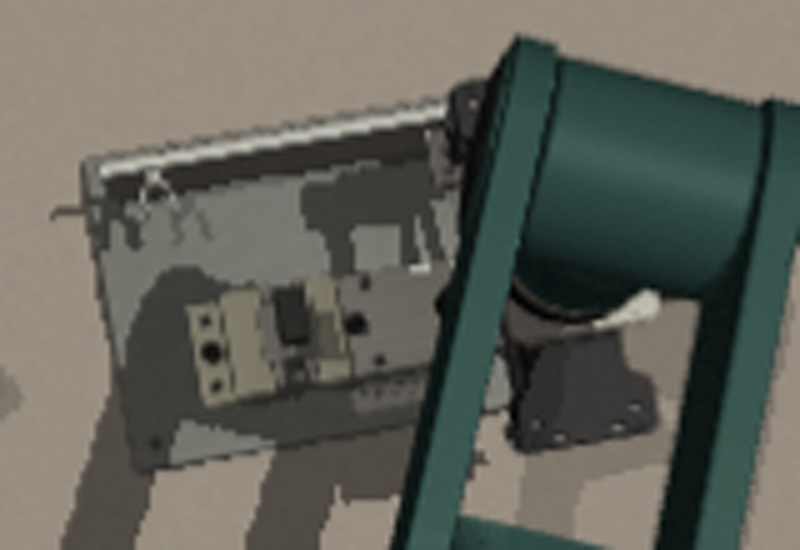

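```bash
python3 -m creep '[{"slide":[0,0,3],"roll":0,"grip":1},{"slide":[0,0,6],"roll":0,"grip":1},{"slide":[0,0,9],"roll":0,"grip":1},{"slide":[0,0,11],"roll":0,"grip":1},{"slide":[0,0,11],"roll":0,"grip":1}]';python3 -m creep '[{"slide":[0,0,1],"roll":0,"grip":1},{"slide":[0,0,2],"roll":0,"grip":1},{"slide":[0,0,3],"roll":0,"grip":1},{"slide":[0,0,4],"roll":0,"grip":1},{"slide":[0,0,4],"roll":0,"grip":1}]';python3 -m creep '[{"slide":[0,0,1],"roll":0,"grip":1},{"slide":[0,0,2],"roll":0,"grip":1},{"slide":[0,0,2],"roll":0,"grip":1}]';python3 -m creep '[{"slide":[0,0,1],"roll":0,"grip":1},{"slide":[0,0,2],"roll":0,"grip":1},{"slide":[0,0,2],"roll":0,"grip":1}]'
```

```text
time: 10.72
tool_pos: [0.5372, -0.0671, 0.067]
ee_rot: [-1.571, -0.0, 0.167]
wrist_force: [-0.3, 1.3, -0.5]
width: 0.0005
time: 11.13
tool_pos: [0.5367, -0.0643, 0.0668]
ee_rot: [-1.572, 0.0, 0.166]
wrist_force: [1.0, -3.1, -1.1]
width: 0.0004
time: 11.38
tool_pos: [0.5366, -0.0636, 0.0669]
ee_rot: [-1.575, -0.0, 0.166]
wrist_force: [1.4, -6.2, -1.4]
width: 0.0007
time: 11.63
tool_pos: [0.5363, -0.0617, 0.0669]
ee_rot: [-1.575, -0.0, 0.166]
wrist_force: [0.5, -5.6, -2.2]
width: 0.0001
```

```bash
for i in 1 ; do python3 -m creep '[{"slide":[0,0,1],"roll":0,"grip":1},{"slide":[0,0,2],"roll":0,"grip":1},{"slide":[0,0,2],"roll":0,"grip":1}]'; done;python3 -m creep '[{"slide":[0,0,1],"roll":0,"grip":1},{"slide":[0,0,1],"roll":0,"grip":1}]';python3 -m creep '[{"slide":[0,0,1],"roll":0,"grip":1},{"slide":[0,0,1],"roll":0,"grip":1}]';python3 -m creep '[{"slide":[0,0,1],"roll":0,"grip":1},{"slide":[0,0,1],"roll":0,"grip":1}]'
```

```text
time: 11.88
tool_pos: [0.5359, -0.0597, 0.0669]
ee_rot: [-1.575, -0.0, 0.166]
wrist_force: [1.2, -6.5, -1.1]
width: 0.0002
time: 12.05
tool_pos: [0.5357, -0.0587, 0.0669]
ee_rot: [-1.575, -0.0, 0.166]
wrist_force: [0.6, -5.7, -0.9]
width: 0.0006
time: 12.22
tool_pos: [0.5356, -0.0578, 0.0669]
ee_rot: [-1.575, -0.0, 0.166]
wrist_force: [1.7, -5.5, -1.1]
width: 0.0007
time: 12.38
tool_pos: [0.5355, -0.0574, 0.067]
ee_rot: [-1.576, -0.0, 0.166]
wrist_force: [1.0, -7.4, -1.0]
width: 0.0003
```

```bash
python3 -m creep '[{"slide":[0,0,1],"roll":0,"grip":1},{"slide":[0,0,1],"roll":0,"grip":1}]';python3 -m creep '[{"slide":[0,0,1],"roll":0,"grip":1},{"slide":[0,0,1],"roll":0,"grip":1}]'; python3 -m creep '[{"slide":[0,0,1],"roll":0,"grip":1},{"slide":[0,0,1],"roll":0,"grip":1}]'; python3 pic.py 10
```

```text
time: 12.55
tool_pos: [0.5355, -0.0574, 0.067]
ee_rot: [-1.578, -0.0, 0.166]
wrist_force: [1.1, -10.1, -2.1]
width: 0.0008
time: 12.72
tool_pos: [0.5355, -0.0573, 0.067]
ee_rot: [-1.58, -0.0, 0.165]
wrist_force: [1.5, -11.6, -3.2]
width: 0.0004
time: 12.88
tool_pos: [0.5355, -0.0573, 0.067]
ee_rot: [-1.582, -0.0, 0.165]
wrist_force: [2.0, -14.0, -3.4]
width: 0.0004
{'time': np.float64(12.9833), 'tool_pos': array([ 0.5355, -0.0573,  0.067 ]), 'ee_rot': array([-1.5815e+00, -4.0000e-04,  1.6480e-01]), 'wrist_force': array([  1.768 , -13.5937,  -2.9726]), 'width': np.float64(0.0004), 'joint_positions': array([-0.2055,  0.1285,  1.6048, -0.01  ,  1.404 , -0.3687])}
```

View pics/scene_10.png

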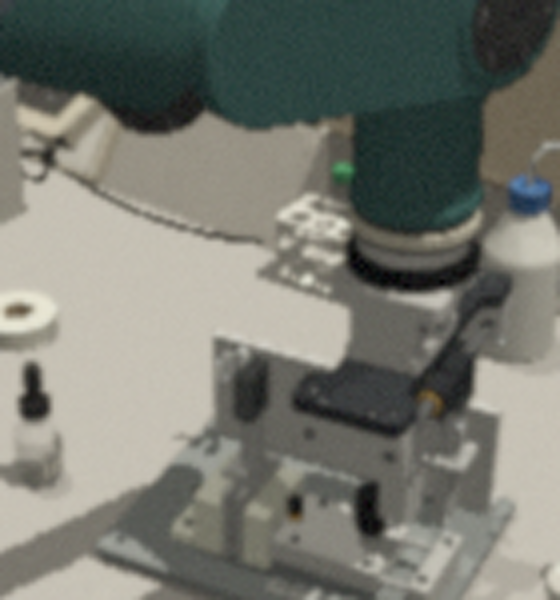

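View pics/top_10.png

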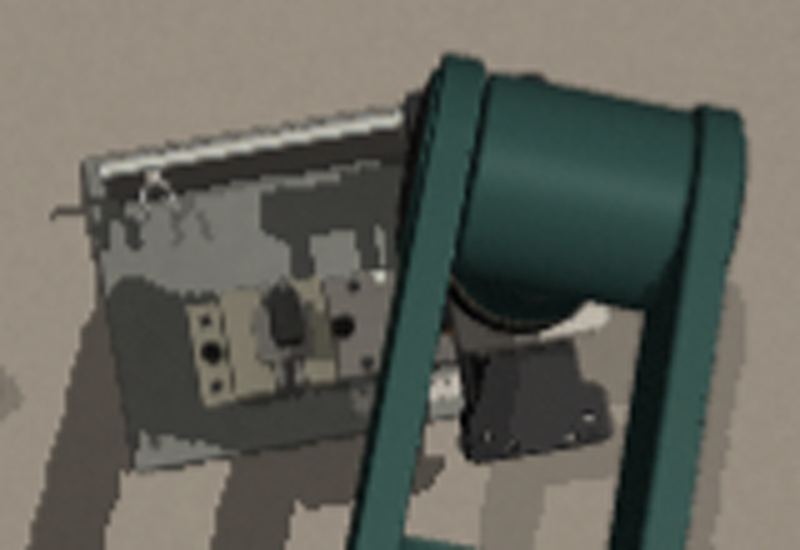

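It is at a hard stop: the tool stays at y = −0.0573 while the force climbs to 14 N, after about 6.5–7 mm of plate travel. That matches 12 → 5 mm. I'll back off and check the gauge and gap with the arm out of the way.

```bash
python3 -m creep '[{"slide":[0,0,-2],"roll":0,"grip":1},{"slide":[0,0,-5],"roll":0,"grip":1},{"slide":[0,0,-10],"roll":0,"grip":1},{"slide":[0,0,-20],"roll":0,"grip":1},{"slide":[0,-20,-22],"roll":0,"grip":1},{"slide":[0,-50,-25],"roll":0,"grip":1},{"slide":[0,-85,-40],"roll":0,"grip":0.55},{"slide":[0,-104,-60],"roll":0,"grip":0.55},{"slide":[0,-104,-60],"roll":0,"grip":0.55},{"slide":[0,-104,-60],"roll":0,"grip":0.55}]'; python3 - <<'E'
from h import *
a=snapshot("scene"); b=snapshot("top")
cv2.imwrite("pics/s11.png",cv2.resize(a[185:260,255:335,::-1],None,fx=7,fy=7,interpolation=cv2.INTER_CUBIC))
cv2.imwrite("pics/t11.png",cv2.resize(b[170:245,255:345,::-1],None,fx=7,fy=7,interpolation=cv2.INTER_CUBIC))
cv2.imwrite("pics/top11.png",b[:,:,::-1]);cv2.imwrite("pics/scene11.png",a[:,:,::-1])
E
```

```text
time: 13.82
tool_pos: [0.5453, -0.1117, 0.1721]
ee_rot: [-1.571, -0.003, 0.165]
wrist_force: [-0.5, -0.2, -0.6]
width: 0.0236
```

View pics/s11.png

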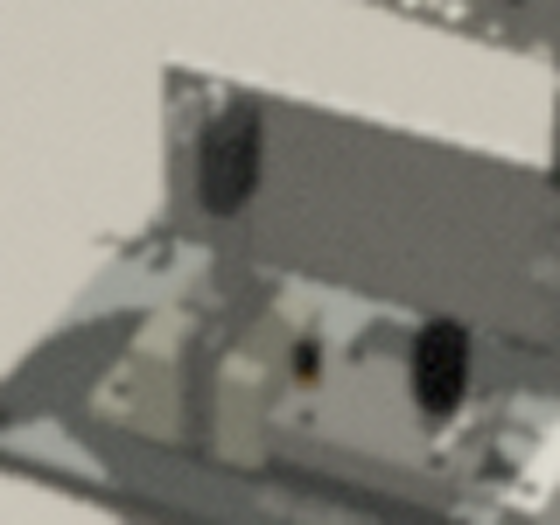

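View pics/t11.png

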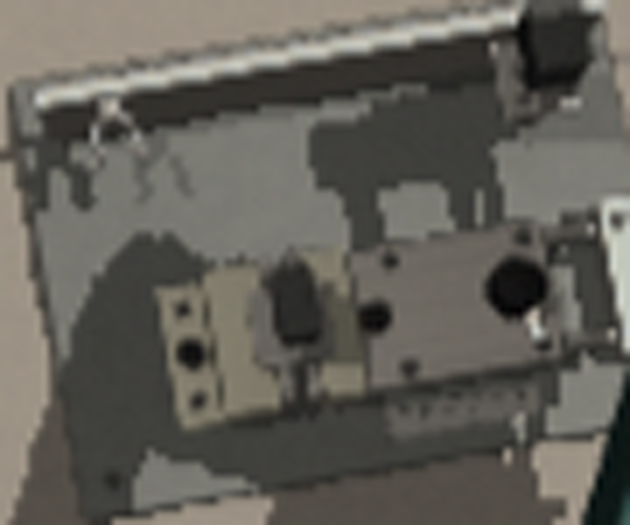

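The gauge stands upright between the closed plates. The knob moved about 2.75 px, or 7 mm, so the gap is about 5 mm. Now regripping with the jaws along x, so that closing puts no load on the plate.

```bash
python3 -m creep '[{"slide":[0,0,35],"roll":0,"grip":0.42},{"slide":[0,0,70],"roll":0,"grip":0.42},{"slide":[0,0,105],"roll":0,"grip":0.42},{"slide":[0,0,135],"roll":0,"grip":0.42},{"slide":[0,0,150],"roll":0,"grip":0.42},{"slide":[0,0,157.5],"roll":0,"grip":0.42},{"slide":[0,0,157.5],"roll":0,"grip":0.42},{"slide":[0,0,157.5],"roll":0,"grip":0.42}]'; python3 - <<'E'
from h import *
a=snapshot("scene")
cv2.imwrite("pics/s12.png",cv2.resize(a[145:255,245:335,::-1],None,fx=5,fy=5,interpolation=cv2.INTER_CUBIC))
E
```

```text
time: 14.58
tool_pos: [0.5178, 0.0444, 0.1696]
ee_rot: [-1.571, 0.002, 0.168]
wrist_force: [-0.7, -0.0, -0.8]
width: 0.0545
```

View pics/s12.png

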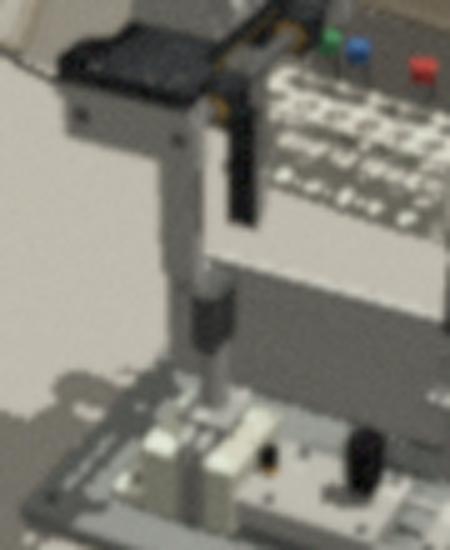

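The open fingers straddle the grip, which is at crop (212,310), with no overlap. I'll descend and close gently.

```bash
python3 -m creep '[{"slide":[0,15,0],"roll":0,"grip":0.42},{"slide":[0,30,0],"roll":0,"grip":0.42},{"slide":[0,45,0],"roll":0,"grip":0.42},{"slide":[0,54,0],"roll":0,"grip":0.42},{"slide":[0,58,0],"roll":0,"grip":0.42},{"slide":[0,58,0],"roll":0,"grip":0.42}]'; python3 -m creep '[{"slide":[0,0,0],"roll":0,"grip":0.6},{"slide":[0,0,0],"roll":0,"grip":0.69},{"slide":[0,0,0],"roll":0,"grip":0.69},{"slide":[0,0,0],"roll":0,"grip":0.74},{"slide":[0,0,0],"roll":0,"grip":0.74},{"slide":[0,0,0],"roll":0,"grip":1},{"slide":[0,0,0],"roll":0,"grip":1},{"slide":[0,0,0],"roll":0,"grip":1},{"slide":[0,0,0],"roll":0,"grip":1}]'
```

```text
time: 15.13
tool_pos: [0.5179, 0.0436, 0.1116]
ee_rot: [-1.57, 0.002, 0.165]
wrist_force: [0.2, -0.2, -0.7]
width: 0.0544
time: 15.88
tool_pos: [0.5189, 0.0444, 0.1135]
ee_rot: [-1.571, -0.001, 0.167]
wrist_force: [1.0, -0.6, 2.9]
width: 0.0259
```

Gripped at 25.9 mm with hardly any side force. Drawing it up.

```bash
python3 -m creep '[{"slide":[0,-4,0],"roll":0,"grip":1},{"slide":[0,-8,0],"roll":0,"grip":1},{"slide":[0,-12,0],"roll":0,"grip":1},{"slide":[0,-18,0],"roll":0,"grip":1},{"slide":[0,-24,0],"roll":0,"grip":1}]'; python3 -m creep '[{"slide":[0,-7,0],"roll":0,"grip":1},{"slide":[0,-14,0],"roll":0,"grip":1},{"slide":[0,-21,0],"roll":0,"grip":1},{"slide":[0,-28,0],"roll":0,"grip":1},{"slide":[0,-35,0],"roll":0,"grip":1},{"slide":[0,-40,0],"roll":0,"grip":1},{"slide":[0,-40,0],"roll":0,"grip":1},{"slide":[0,-40,0],"roll":0,"grip":1}]'; python3 - <<'E'
from h import *
a=snapshot("scene")
cv2.imwrite("pics/s13.png",cv2.resize(a[145:255,245:335,::-1],None,fx=5,fy=5,interpolation=cv2.INTER_CUBIC))
E
```

```text
time: 16.3
tool_pos: [0.5179, 0.0443, 0.1368]
ee_rot: [-1.571, 0.002, 0.166]
wrist_force: [0.6, -0.6, -2.3]
width: 0.0258
time: 16.97
tool_pos: [0.5187, 0.0444, 0.1774]
ee_rot: [-1.571, -0.001, 0.167]
wrist_force: [0.4, -0.6, -2.4]
width: 0.0256
```

View pics/s13.png

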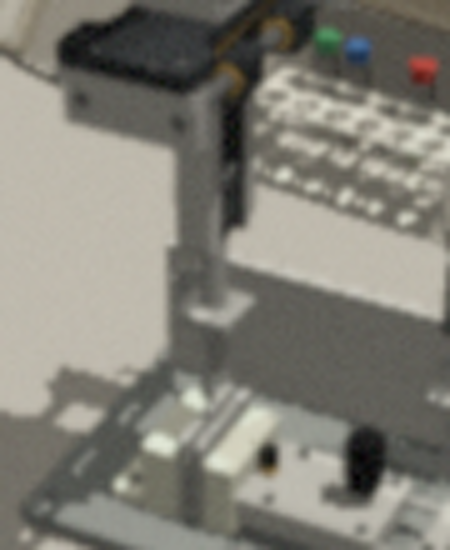

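The gauge is clear of the plates and the gap is still narrow. Next I'll move to in front of the left clip and lower.

```bash
python3 -m creep '[{"slide":[11,0,13],"roll":0,"grip":1},{"slide":[22,0,26],"roll":0,"grip":1},{"slide":[34,0,39],"roll":0,"grip":1},{"slide":[42,0,48],"roll":0,"grip":1},{"slide":[46,0,52.5],"roll":0,"grip":1},{"slide":[46,0,52.5],"roll":0,"grip":1},{"slide":[46,16,52.5],"roll":0,"grip":1},{"slide":[46,34,52.5],"roll":0,"grip":1},{"slide":[46,52,52.5],"roll":0,"grip":1},{"slide":[46,62,52.5],"roll":0,"grip":1},{"slide":[46,67,52.5],"roll":0,"grip":1},{"slide":[46,68.5,52.5],"roll":0,"grip":1},{"slide":[46,68.5,52.5],"roll":0,"grip":1}]'; python3 - <<'E'
from h import *
a=snapshot("scene")
cv2.imwrite("pics/s14.png",cv2.resize(a[145:255,245:335,::-1],None,fx=5,fy=5,interpolation=cv2.INTER_CUBIC))
E
```

```text
time: 18.1
tool_pos: [0.5553, 0.1034, 0.1089]
ee_rot: [-1.571, -0.001, 0.166]
wrist_force: [-0.3, 0.4, -2.2]
width: 0.026
```

View pics/s14.png

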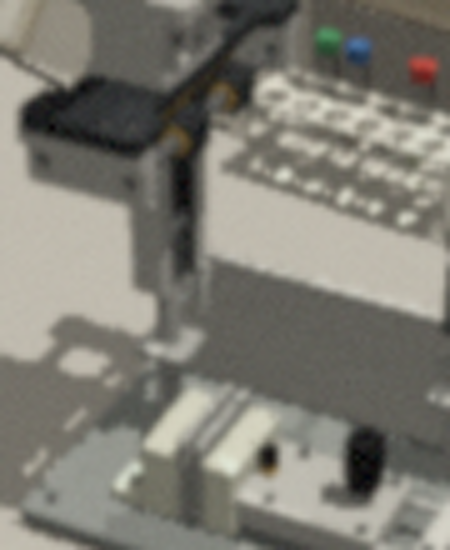

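It is upright in front of the clip, on the same line it was pulled out along. Now pushing it in to +x.

```bash
python3 -m creep '[{"slide":[5,0,0],"roll":0,"grip":1},{"slide":[10,0,0],"roll":0,"grip":1},{"slide":[14,0,0],"roll":0,"grip":1},{"slide":[17,0,0],"roll":0,"grip":1},{"slide":[17,0,0],"roll":0,"grip":1}]'; python3 -m creep '[{"slide":[2,0,0],"roll":0,"grip":1},{"slide":[4,0,0],"roll":0,"grip":1},{"slide":[6,0,0],"roll":0,"grip":1},{"slide":[6,0,0],"roll":0,"grip":1}]';  python3 -m creep '[{"slide":[2,0,0],"roll":0,"grip":1},{"slide":[4,0,0],"roll":0,"grip":1},{"slide":[4,0,0],"roll":0,"grip":1}]'
```

```text
time: 18.57
tool_pos: [0.5728, 0.1067, 0.1085]
ee_rot: [-1.571, -0.001, 0.167]
wrist_force: [0.6, -0.2, -1.4]
width: 0.026
time: 18.9
tool_pos: [0.5766, 0.1074, 0.1085]
ee_rot: [-1.571, 0.003, 0.167]
wrist_force: [-4.8, -0.5, 2.1]
width: 0.0257
time: 19.15
tool_pos: [0.5794, 0.108, 0.1085]
ee_rot: [-1.571, 0.006, 0.167]
wrist_force: [-7.0, -1.3, 4.5]
width: 0.0256
```

```bash
python3 -m creep '[{"slide":[1.5,0,0],"roll":0,"grip":1},{"slide":[3,0,0],"roll":0,"grip":1},{"slide":[3,0,0],"roll":0,"grip":1}]'; python3 -m creep '[{"slide":[1.5,0,0],"roll":0,"grip":1},{"slide":[3,0,0],"roll":0,"grip":1},{"slide":[3,0,0],"roll":0,"grip":1}]';python3 - <<'E'
from h import *
a=snapshot("scene")
cv2.imwrite("pics/s15.png",cv2.resize(a[145:255,245:335,::-1],None,fx=5,fy=5,interpolation=cv2.INTER_CUBIC))
E
```

```text
time: 19.4
tool_pos: [0.584, 0.1087, 0.1085]
ee_rot: [-1.571, 0.001, 0.167]
wrist_force: [-2.3, 0.1, 1.2]
width: 0.026
time: 19.65
tool_pos: [0.5863, 0.1091, 0.1085]
ee_rot: [-1.571, 0.004, 0.167]
wrist_force: [-6.2, -0.4, 4.9]
width: 0.0259
```

View pics/s15.png

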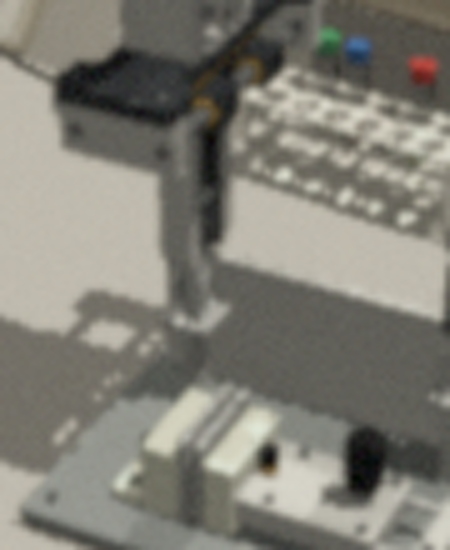

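The force peaked at 7 N, dropped (snap) and rose again against the stop at x = 0.586, where it was gripped at the start. I'll settle it down onto the base, ease off and release.

```bash
python3 -m creep '[{"slide":[-0.6,0.6,0],"roll":0,"grip":1},{"slide":[-0.8,1.2,0],"roll":0,"grip":1},{"slide":[-0.8,1.2,0],"roll":0,"grip":1}]'; python3 -m creep '[{"slide":[0,0,0],"roll":0,"grip":0.9},{"slide":[0,0,0],"roll":0,"grip":0.6},{"slide":[0,0,0],"roll":0,"grip":0.5},{"slide":[0,0,0],"roll":0,"grip":0.45},{"slide":[0,0,0],"roll":0,"grip":0.45},{"slide":[0,0,0],"roll":0,"grip":0.45}]'
```

```text
time: 19.95
tool_pos: [0.5862, 0.1091, 0.1085]
ee_rot: [-1.571, 0.001, 0.167]
wrist_force: [-5.1, 0.0, 7.4]
width: 0.0253
time: 20.45
tool_pos: [0.5872, 0.1091, 0.107]
ee_rot: [-1.571, -0.001, 0.166]
wrist_force: [-0.2, 0.7, -0.4]
width: 0.0514
```

Released, with no residual force. Lifting straight up and moving away for a clear view.

```bash
python3 -m creep '[{"slide":[0,-12,0],"roll":0,"grip":0.45},{"slide":[0,-30,0],"roll":0,"grip":0.45},{"slide":[0,-55,0],"roll":0,"grip":0.45},{"slide":[0,-80,0],"roll":0,"grip":0.45},{"slide":[0,-110,0],"roll":0,"grip":0.45},{"slide":[-30,-120,10],"roll":0,"grip":0.45},{"slide":[-60,-120,35],"roll":0,"grip":0.45},{"slide":[-90,-120,60],"roll":0,"grip":0.45},{"slide":[-120,-120,85],"roll":0,"grip":0.45},{"slide":[-150,-120,110],"roll":0,"grip":0.45},{"slide":[-180,-120,130],"roll":0,"grip":0.45},{"slide":[-210,-120,150],"roll":0,"grip":0.45},{"slide":[-210,-120,150],"roll":0,"grip":0.45},{"slide":[-210,-120,150],"roll":0,"grip":0.45}]'; python3 - <<'E'
from h import *
a=snapshot("scene"); b=snapshot("top")
cv2.imwrite("pics/s16.png",cv2.resize(a[170:280,215:375,::-1],None,fx=5,fy=5,interpolation=cv2.INTER_CUBIC))
cv2.imwrite("pics/t16.png",cv2.resize(b[155:255,240:400,::-1],None,fx=5,fy=5,interpolation=cv2.INTER_CUBIC))
cv2.imwrite("pics/top16.png",b[:,:,::-1]);cv2.imwrite("pics/scene16.png",a[:,:,::-1])
E
```

```text
time: 21.62
tool_pos: [0.3542, 0.223, 0.2288]
ee_rot: [-1.57, -0.004, 0.17]
wrist_force: [0.5, -0.2, 0.2]
width: 0.0515
```

View pics/s16.png

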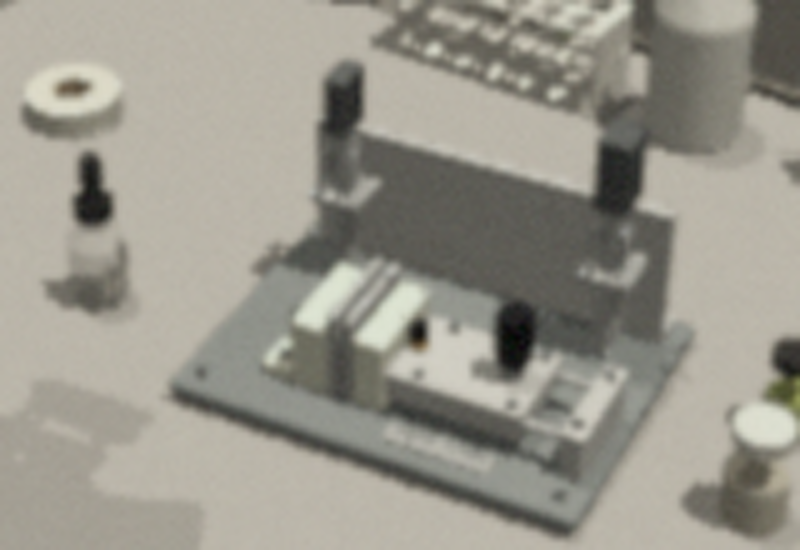

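View pics/t16.png

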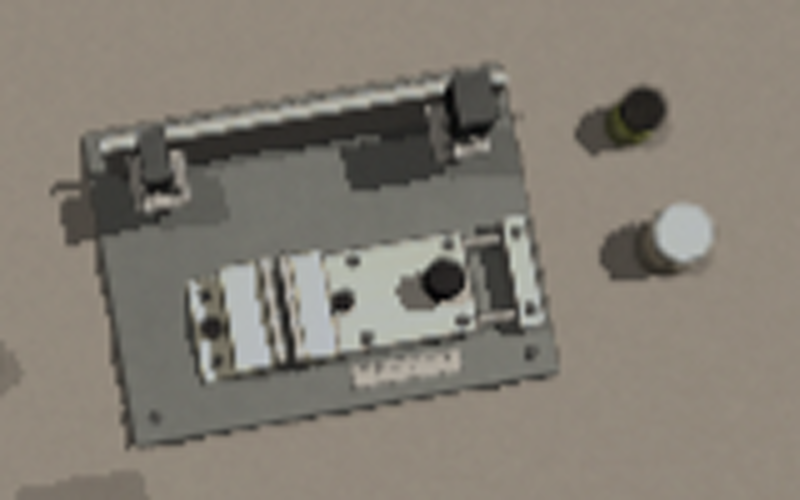

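View pics/top16.png

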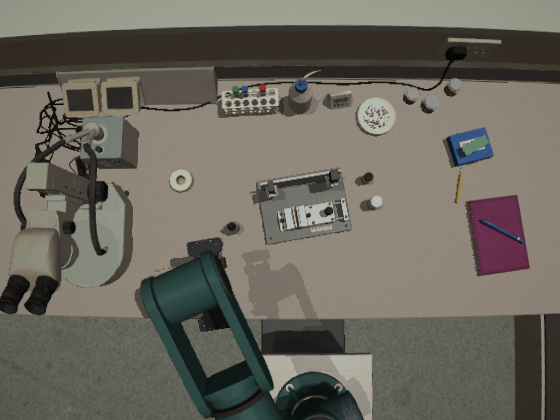

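Both gauges look as at the start: the thin grip is at scene crop (345,95) and top crop (155,155). The bystanders have not moved. I'll confirm the gap and the gauge pose numerically.

```bash
python3 - <<'E'
from go import *
G=lambda f:cv2.cvtColor(cv2.imread(f),cv2.COLOR_BGR2GRAY).astype(np.float32)
g=G("pics/top16.png"); ys=np.arange(.04,.012,-.0005)
def prof(g):
    acc=0
    for x in np.linspace(-.055,-.025,20):
        q=proj("top",cw(P,[(x,y,.069) for y in ys])); acc=acc+cv2.remap(g,q[:,0].astype(np.float32)[None],q[:,1].astype(np.float32)[None],cv2.INTER_LINEAR)[0]/20
    return acc
print([(round(y*1000,1),int(v)) for y,v in zip(ys,prof(g))])
for n,rs in(("top",{"thin":(180,262,26,20),"thick":(166,322,24,22),"knob":(203,322,16,18),"dropper":(215,218,26,30),"vials":(165,355,50,35),"tape":(165,165,30,30),"plateblk":(205,300,22,14)}),("scene",{"thin":(178,275,40,20),"thick":(190,330,42,20)})):
    a,b=G(f"pics/{n}0.png"),G(f"pics/{n}16.png")
    for k,(r,c,h,w) in rs.items():
        # subpixel template match
        t=cv2.resize(a[r:r+h,c:c+w],None,fx=10,fy=10,interpolation=cv2.INTER_CUBIC); s=cv2.resize(b[r-5:r+h+5,c-5:c+w+5],None,fx=10,fy=10,interpolation=cv2.INTER_CUBIC)
        m=cv2.matchTemplate(s,t,cv2.TM_CCOEFF_NORMED); _,v,_,l=cv2.minMaxLoc(m); print(n,k,"shift px",(l[0]-50)/10,(l[1]-50)/10,round(v,3))
E
```

```text
[(np.float64(40.0), 143), (np.float64(39.5), 133), (np.float64(39.0), 122), (np.float64(38.5), 112), (np.float64(38.0), 105), (np.float64(37.5), 100), (np.float64(37.0), 101), (np.float64(36.5), 107), (np.float64(36.0), 118), (np.float64(35.5), 131), (np.float64(35.0), 144), (np.float64(34.5), 154), (np.float64(34.0), 159), (np.float64(33.5), 160), (np.float64(33.0), 154), (np.float64(32.5), 143), (np.float64(32.0), 129), (np.float64(31.5), 113), (np.float64(31.0), 96), (np.float64(30.5), 81), (np.float64(30.0), 69), (np.float64(29.5), 60), (np.float64(29.0), 53), (np.float64(28.5), 49), (np.float64(28.0), 48), (np.float64(27.5), 54), (np.float64(27.0), 66), (np.float64(26.5), 83), (np.float64(26.0), 103), (np.float64(25.5), 123), (np.float64(25.0), 140), (np.float64(24.5), 151), (np.float64(24.0), 157), (np.float64(23.5), 159), (np.float64(23.0), 156), (np.float64(22.5), 152), (np.float64(22.0), 149), (np.float64(21.5), 148), (np.float64(21.0), 149), (np.float64(20.5), 153), (np.float64(20.0), 160), (np.float64(19.5), 167), (np.float64(19.0), 174), (np.float64(18.5), 179), (np.float64(18.0), 181), (np.float64(17.5), 183), (np.float64(17.0), 184), (np.float64(16.5), 184), (np.float64(16.0), 185), (np.float64(15.5), 185), (np.float64(15.0), 185), (np.float64(14.5), 186), (np.float64(14.0), 185), (np.float64(13.5), 185), (np.float64(13.0), 185), (np.float64(12.5), 185)]
top thin shift px 0.0 0.0 0.994
top thick shift px 0.0 0.0 0.999
top knob shift px -2.6 0.4 0.926
top dropper shift px 0.1 -0.1 0.962
top vials shift px 0.0 0.0 1.0
top tape shift px 0.0 0.0 1.0
top plateblk shift px -2.5 0.5 0.92
scene thin shift px 0.0 0.0 0.997
scene thick shift px 0.0 0.0 0.998
```

The edges are at 31.2 and 26.0, giving a gap of about 5.2 mm. Both gauges show no shift in either view. Handing in.

```bash
python3 - <<'E'
from bench import ticket
print(ticket.close_job())
E
```

```text
the job is handed in; nothing more can be done
None
```

The plate gap is set to the thin gauge, and that gauge is back in its left clip. I handed the job in at about 22 s of the 64 s allowed; no verdict is reported.

**What I did:** I pulled the thin gauge out of the left clip to the front, lowered it between the plates until its shoulder sat on both plate tops, and let go. With the shut fingers I pushed the knob until the plate stopped hard (about 6 N while sliding, 14 N at the stop). I drew the gauge straight up, snapped it back into its clip against the stop, released it and moved the arm away.

**Last checks:**
- **Gap:** it measures about 5.2 mm in the top view, and the knob moved about 7 mm from the starting gap of about 12 mm.
- **Gauges:** both show no measurable shift from the start in either camera.
- **Bystanders:** the vials and tape did not move. The dropper matched within 0.1 px.
- **Forceps:** I did not check these numerically. The arm hid them in the last top view, and I never moved low near them.
- **Height in the clip:** the last push down read 7 N, so I take the gauge to be standing on the base. That is inferred from the force and the unchanged pictures, not measured directly.

No check failed or disagreed.

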